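# Hold the light-box shutter half open under a glass sample

## Robot

A 6-joint arm with a two-finger parallel gripper is mounted at the origin on a cart in front of the work surface, level with it; the furniture and walls round the work are solid. World frame = base frame: x ahead of the robot, y to its left, z up, the work surface at z = 0. Lengths are in m, angles in rad, forces in N, time in s.
With the tool pointing down it reaches from about 0.325 to 0.775 m from the base axis. Payload 5.5 kg.
Tool frame: the origin (TCP) lies midway between the tips of the shut fingers; the grasp point (between the pads) lies 19 mm behind it (ctrl.tcp_to_grasp is the distance from the TCP to the grasp point, in m); z points along the fingers, y is the direction in which the jaws open and shut (so a half turn about z gives the same grasp; the last joint's range is limited). The gripper opens to 85 mm and grips with 20 to 120 N. Pads are 22 mm wide; open, the fingers measure 114 mm over their backs; the gripper's body (76 mm by 85 mm) begins 54 mm behind the grasp point. The pads swing forward as they close: fully open they stand 13 mm farther back than shut.
Start: joints at [-0.057, 0.091, 1.231, -0, 1.82, -0.057], TCP at [0.6, -0, 0.231] pointing down, gripper open.
Joint ranges: [-2.87, 2.87], [-0.86, 2.18], [0.17, 2.46], [-1.51, 4.65], [0.06, 2.69], [-2.65, 2.65]. Speed limits (rad/s): [2.57, 2.57, 3.01, 3.14, 3.14, 3.14].

## Interface

Orientations are given as a unit quaternion [x, y, z, w].
In Python, from station import ctrl gives the robot as it stands.
- The arm moves only by the tool step_arm, never from a script. Its arguments are lists of equal length, an entry for each row: "delta_pos": the shift along the world's x, y, z in cm, a list of three; "twist": the turn about the world's z in degrees. A call has 1 to 12 rows; each row is the pose to reach, as a shift and turn from the pose measured when the call began; what a row does not reach only later rows make up. A row lasts 1/12 s, in which the tool goes at most 41.7 mm and 7.16 degrees, less where a joint would pass 70% of its speed; a pose out of reach is approached as far as the arm can. A call with a gripper value outside its range is refused whole. "jaw" is the finger opening in cm, from 0 to 8.54, set as the call begins (left out, the last holds). The fingers move at their own pace and stop on an object; "force" is the grip in N (left out, the last holds). Time passes only in rows, so rows that repeat a pose let the fingers close. It gives the time, the measured TCP pose, the force and the opening at its end, in the units of the state.
- ctrl.observe(): the state, without advancing time (a new reading comes with each control period).
- ctrl.camera(name): name is "scene" or "side" or "wrist"; returns the picture (480x640x3 uint8, red, green, blue); there is no depth.
- ctrl.camera_model(name): a dict with "intrinsics" (3x3 intrinsics, pixels), "R" (3x3) and "t" (3): a world point X has camera coordinates R X + t. Camera axes: x right, y down, z forward; pixel columns grow to the right and rows downward; lengths in m; the calibration is good to about 2 mm. A picture is of the moment at which its call begins: read the wrist's pose just before it. camera_model takes no time and is no camera call; for the wrist camera it gives the pose at the moment of the call.
- ctrl.finish_job(): hands the job in, once; it reports no verdict.
Trained networks look in the newest picture that a camera, given by its name, has taken for a name from the list of things; names that differ only in an ending like _2 or _b are one class to them, and where a whole thing is asked for, a point or a joint stands for the part that bears it (a point fixed in the world has none). Each returns a list of dicts, best first, with "p" (0 to 1); they miss things now and then, are a little off and sometimes report something else, mostly with a low value. They report only what shows in the picture. A call takes as long as a camera call.
- ctrl.look_for(thing, camera): "box" ([left, top, right, bottom] in pixels, round what is visible of it).
The state is a dict: "t": time; "qpos": joint angles; "qd": joint speeds; "joint_torque": joint torques, N m; "ee_pos": TCP position; "tool_rot": TCP orientation; "wrist_force": force on the tool from outside, world axes, zero at the start; "wrist_torque": the same for the moment, N m; "grip_width": opening from 0.0 (shut) to 1.0 (fully open).
Only numpy, scipy, OpenCV 4.12 (cv2) and the standard library are available. Lean on these libraries where they do the work, as an engineer would, in place of code of your own. Each camera call takes 0.05 s, during which the arm holds its last target. There are 200 camera calls.

## Task

Take the loose dust cap off the sample light box by its knob and set it down gently, right way up, beside the box, on the bare bench or on the flat stack of sheet glass, leaving the glass sample lying on the window. Then slide the spring-closed shutter by its post to half of its travel, so that half of the sample shows against the light and half against the dark blade, and hold it there: the job finishes with the gripper still holding the post against the spring. Disturb nothing else on the bench.

Things in the scene. Friction and masses are not known exactly. Their poses are not given: they have to be found in the camera images.
- light_box: Fixed grey sample light box, 104 (x) x 204 (y) x 60 mm high, aluminium top plate. Origin: centre of its underside. Own y runs along it, from the window end (-y), far from the robot, to the post end (+y), nearer to it, where a spring barrel sticks out 20 mm. z up. Bare bench round it: z = 0, from x = 0.34 (front edge), y up to 0.56; a wall rack hangs over x > 0.70 from 0.13 m up.
- window (a point): Centre of the light box's window, on its clear pane, flush with the top plate 60 mm above the bench and 45 mm towards -y from the box's centre. The window is 54 (x) x 60 (y) mm with an upstand 5 mm thick and 6 mm high round it. Same axes as the box.
- cap_knob (a point): Grip point of the loose dust cap, at the middle of its round wooden knob (27 mm across, from 35 to 60 mm above the cap's lower edge), on the cap's centre line, 46 mm above its lower edge. The cap is a grey inverted tray, 78 (x) x 84 (y) mm, 20 mm high without the knob, about 0.14 kg. At the start it stands on the top plate, over the window, its upstand and the sample, with about 3 mm play; it must rise at least 20 mm to come clear. z up through the knob.
- cap: The same loose dust cap; origin at the centre of its lower edge, 46 mm below the knob's grip point.
- post (a point): Shutter post: an upright black ribbed post, 14 mm across, that stands from the top plate to 36 mm above it in a slot along the box's y; this point is on its axis, 20 mm above the plate (80 mm above the bench). It stands 65 mm towards +y from the window centre when the shutter is shut, and moves with the shutter. Same axes as the box.
- shutter (a joint): Travel of the shutter and its post along the box's +y: 0 = shut (a black blade covers the whole window), 0.060 m = fully open against the end stop; the blade's edge uncovers the window by just this much. A spring closes it: about 2.8 N to start, rising by 1.4 N per 10 mm (7 N at half, 11 N fully open). It snaps shut when let go. Index lines on the plate mark shut, half (the long one) and open.
- sample_mid (a point): Middle of the slab glass sample, 45 x 45 x 10 mm, lying flat and loose on the window inside the upstand, under the cap at the start.
- foil_roll: Bystander: roll of copper foil tape, 72 mm across, 10 mm high, flat on the bench to the right and in front of the box; origin at the centre of its underside.
- blue_slab: Bystander: blue slab of glass, 36 x 52 x 10 mm, lying on the fixed stack of sheet glass to the right of the box; origin at the centre of its underside. The stack's top is flat, 32 mm above the bench, 195 x 265 mm, centred at x 0.56, y 0.055, its long side along y turned 0.33 rad anticlockwise; lower sheets stick out up to 15 mm.
- pink_slab: Bystander: pink slab of glass, 38 x 50 x 10 mm, on the same stack; origin at the centre of its underside.

How it is judged:
By the outcome, as a careful person would: the job done as asked, in the order asked, and still so for the second after the job is handed in, while the arm keeps its last pose, push and grip.
It also fails if it takes over 48 s, if anything falls off the work surface, if the arm or the gripper's body presses on something with over 40 N, if the wrist force passes 120 N, or if a joint passes its speed limit or range.

## Working session

There is one attempt and no reset: what is moved stays moved. The work goes in short steps, Python scripts to look and compute and a tool call to move; the robot and the scene stay as the last step left them, time stands still between calls to the robot, and variables do not carry over. Pictures are saved under pics/ and viewed, about 8 in all and at most 12, crops included, and the job is handed in when it is done.

Besides the shell and the picture viewer there is one more tool, called after "Emit:" as name(argument=value, ...), one argument or row to a line, values as JSON. step_arm: Moves the arm, as the interface text tells. Its arguments: {"type":"object","properties":{"delta_pos":{"type":"array","items":{"type":"array","items":{"type":"number"}}},"twist":{"type":"array","items":{"type":"number"}},"jaw":{"type":"number"},"force":{"type":"number"}},"required":["delta_pos","twist"]}

```bash
mkdir -p pics; cat > h.py <<'E'
import numpy as np, cv2
from station import ctrl
def snap(n,f=None):
    im=ctrl.camera(n)
    if f: cv2.imwrite('pics/'+f,im[:,:,::-1])
    return im
def ray(n,uv,z):
    m=ctrl.camera_model(n);K=np.array(m['intrinsics']);R=np.array(m['R']);t=np.array(m['t'])
    d=R.T@np.linalg.inv(K)@np.array([uv[0],uv[1],1.]);c=-R.T@t
    return c+d*(z-c[2])/d[2]
def proj(n,X):
    m=ctrl.camera_model(n);p=np.array(m['R'])@np.array(X)+np.array(m['t']);p=np.array(m['intrinsics'])@p
    return p[:2]/p[2]
E
python3 - <<'E'
from h import *
o=ctrl.observe();print(o)
print(ctrl.tcp_to_grasp)
ims=[]
for n in ['scene','side','wrist']:
    snap(n,n+'0.png')
    for th in ['light_box','cap_knob','cap','post','foil_roll','blue_slab','pink_slab']:
        for r in ctrl.look_for(th,n)[:2]: print(n,th,np.round(r['box']),round(r['p'],2))
    m=ctrl.camera_model(n);print(n,-np.array(m['R']).T@m['t'])
E
```

```text
{'t': 0.0, 'qpos': array([-5.66958325e-02,  9.18954939e-02,  1.23192781e+00,  2.55782596e-05,
        1.81977041e+00, -5.66846429e-02]), 'qd': array([ 0.00111687,  0.00151061,  0.00059217,  0.00039326, -0.00055843,
        0.00161754]), 'joint_torque': array([ 1.92109423e-03, -4.58737707e+01, -4.18019521e+01,  2.08830479e-04,
        1.19483890e-02, -1.60596358e-05]), 'ee_pos': array([5.99717870e-01, 2.51953024e-05, 2.30105248e-01]), 'tool_rot': array([ 7.07108164e-01,  7.07104691e-01, -6.57008984e-04, -7.54685669e-04]), 'wrist_force': array([-0.38752358, -0.58679634,  0.05302637]), 'wrist_torque': array([-0.02166685,  0.06251714,  0.03665424]), 'grip_width': 0.9962719687840983}
0.0187
scene light_box [164. 196. 283. 277.] 0.86
scene cap_knob [210. 171. 276. 219.] 0.93
scene cap [208. 172. 274. 216.] 0.94
scene cap [166. 196. 284. 277.] 0.52
scene post [216. 199. 226. 223.] 0.52
scene foil_roll [309. 348. 366. 398.] 0.65
scene blue_slab [431. 278. 468. 299.] 0.72
scene blue_slab [211. 172. 274. 216.] 0.19
scene pink_slab [408. 302. 442. 332.] 0.84
scene pink_slab [217. 197. 228. 227.] 0.48
scene [-0.04246052 -0.31177335  0.5268447 ]
side light_box [188. 275. 336. 351.] 0.79
side cap [198. 256. 268. 305.] 0.92
side post [266. 277. 285. 301.] 0.73
side blue_slab [307. 220. 331. 235.] 0.68
side pink_slab [189. 274. 334. 350.] 0.68
side pink_slab [342. 227. 368. 236.] 0.49
side [0.10289388 0.97644611 0.44087447]
wrist foil_roll [ 50. 113. 131. 189.] 0.73
wrist foil_roll [198. 169. 259. 227.] 0.38
wrist blue_slab [289. 156. 352. 218.] 0.96
wrist pink_slab [197. 168. 260. 227.] 0.68
wrist [0.60122229 0.08026472 0.37357227]
```

View pics/scene0.png

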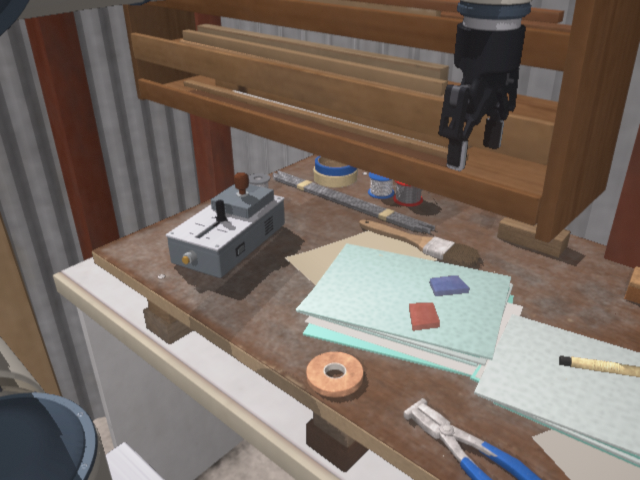

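View pics/side0.png

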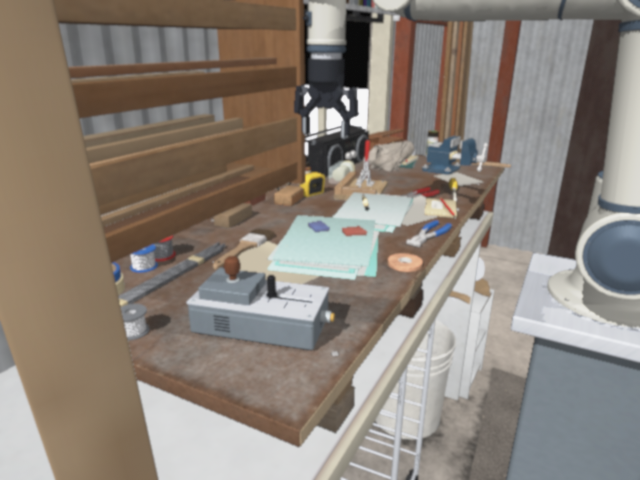

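View pics/wrist0.png

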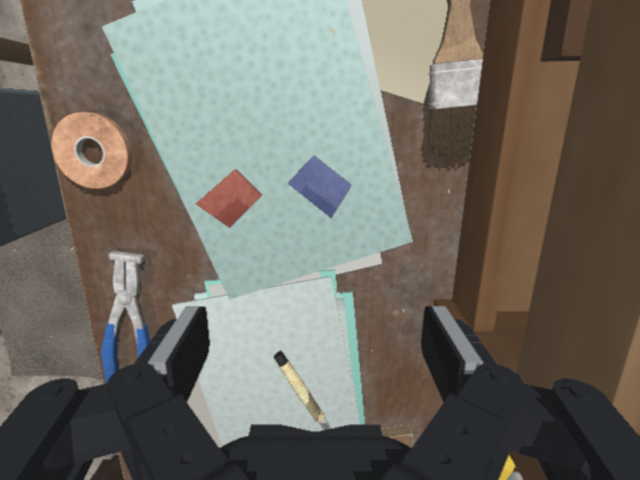

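The scene picture shows the box at left, knob near (241,182) and post near (221,211). In the side picture the knob is at (232,267) and the post at (271,288). The wrist view shows the glass stack, with the pink slab (229,198) and blue slab (320,187); the box is out of its view.

```bash
python3 - <<'E'
from h import *
for n,k,p in [('scene',(241,184),(221,212)),('side',(232,268),(271,289))]:
    a=ray(n,k,.106);b=ray(n,p,.08);print(n,a,b,np.linalg.norm((a-b)[:2]),np.degrees(np.arctan2(*(b-a)[1::-1])))
for t,uv in [('pink',(229,198)),('blue',(320,187)),('roll',(90,150)),('stackcorner',(410,241)),('stack corner2',(105,26)),('c3',(228,297))]:print(t,ray('wrist',uv,.04 if t!='roll' else .01))
m=ctrl.camera_model('wrist');print(m)
E
```

```text
scene [0.54555181 0.3963719  0.106     ] [0.48619999 0.38244378 0.08      ] 0.06096418040531 -166.7933392633405
side [0.54759488 0.41675464 0.106     ] [0.4832418  0.40534325 0.08      ] 0.0653570166116146 -169.9445748908037
pink [0.52278123 0.00616073 0.04      ]
blue [0.60617767 0.01630104 0.04      ]
roll [0.38588878 0.04648432 0.01      ]
stackcorner [ 0.69214687 -0.03569049  0.04      ]
stack corner2 [0.43410805 0.14607842 0.04      ]
c3 [ 0.51437436 -0.095002    0.04      ]
{'intrinsics': array([[370.67704752,   0.        , 314.99348982],
       [  0.        , 370.67704752, 235.63276904],
       [  0.        ,   0.        ,   1.        ]]), 'R': array([[ 9.99999162e-01, -2.57749703e-04,  1.26907798e-03],
       [-6.43764233e-04, -9.49266241e-01,  3.14472875e-01],
       [ 1.12363759e-03, -3.14473429e-01, -9.49265611e-01]]), 't': array([-0.60167519, -0.04089871,  0.37918487])}
```

Emit:
step_arm(
  delta_pos=[
    [-0.7,3,0.3],
    [-1.4,6,0.6],
    [-2,9,0.9],
    [-2.7,12,1.2],
    [-3.4,15,1.5],
    [-4,18,1.8],
    [-4.7,21,2.1],
    [-5.4,24,2.4],
    [-6,27,2.7],
    [-6.7,30,3],
    [-7.4,33,3],
    [-8,36,3],
  ],
  twist=[0,0,0,0,0,0,0,0,0,0,0,0],
)

```text
t: 2.2
ee_pos: [0.5194, 0.3615, 0.2618]
tool_rot: [0.707, 0.707, 0.0, 0.0]
wrist_force: [-0.1, 0.2, 0.3]
grip_width: 0.999
```

Emit:
step_arm(
  delta_pos=[
    [0,0,0],
    [0,0,0],
  ],
  twist=[0,0],
)

```text
t: 2.37
ee_pos: [0.5187, 0.3631, 0.2613]
tool_rot: [0.706, 0.708, 0.0, 0.0]
wrist_force: [-0.1, -1.1, 0.0]
grip_width: 1.0
```

```bash
python3 - <<'E'
from h import *
o=ctrl.observe();print(o['t'],o['ee_pos'],o['tool_rot'])
snap('wrist','w1.png')
for th in ['light_box','cap_knob','cap','post']:
    for r in ctrl.look_for(th,'wrist')[:2]: print(th,np.round(r['box']),round(r['p'],2))
E
```

```text
2.3667 [0.51870571 0.36307465 0.26128966] [7.06012009e-01 7.08199859e-01 4.03582755e-05 2.10805233e-05]
cap_knob [299. 102. 414. 209.] 0.89
cap [302. 101. 413. 211.] 0.64
post [271. 163. 298. 185.] 0.62
```

View pics/w1.png

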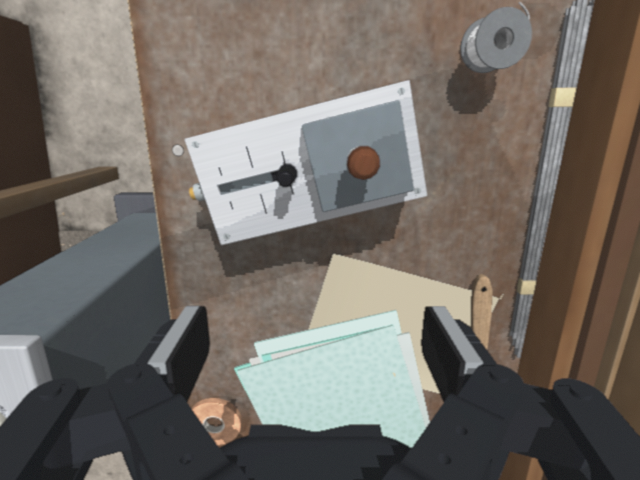

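The wrist picture shows the top plate with corners near (186,138), (409,81), (426,197) and (221,244). The knob's top is at (363,162), the post's top at (285,174), and there is bare bench on the near side (y+). A manila sheet (card) lies between the box and the stack.

```bash
python3 - <<'E'
from h import *
c=[(186,138),(409,81),(426,197),(221,244)]
P=np.array([ray('wrist',q,.06) for q in c])
r=cv2.minAreaRect((P[:,:2]*1000).astype(np.float32));print('box rect',r)
for i in range(4): print(P[i],np.linalg.norm(P[i]-P[i-1]))
C=P.mean(0);v=(P[0]+P[3]-P[1]-P[2])[:2];print('centre',C,'yaxis deg',np.degrees(np.arctan2(v[1],v[0])))
u=v/np.linalg.norm(v);print('window pred',C[:2]-.045*u,'post pred',C[:2]+.02*u)
print('knob',ray('wrist',(363.5,161.5),.118),'post',ray('wrist',(285.5,173),.096), ray('wrist',(287,177),.06))
# cap top
cc=[(302,126),(400,101),(413,190),(322,212)]
Q=np.array([ray('wrist',q,.08) for q in cc]);print('cap top c',Q.mean(0),[round(np.linalg.norm(Q[i]-Q[i-1]),4) for i in range(4)])
w=(Q[0]+Q[3]-Q[1]-Q[2]);print(np.degrees(np.arctan2(w[1],w[0])))
for n,q in [('spool',(472,62)),('paper',(334,254)),('papertop',(470,290)),('glass',(397,312)),('glassL',(236,367))]:print(n,ray('wrist',q,0 if n[0]!='g' else .02))
# half index line ends
for q in [(248,147),(266,213),(219,171),(232,207),(283,152),(291,190)]:
    X=ray('wrist',q,.06)[:2]-C[:2];print(q,'along',X@u,'lat',X@[-u[1],u[0]])
E
```

```text
box rect ((516.0265502929688, 392.287353515625), (203.20516967773438, 104.46583557128906), 13.28779411315918)
[0.40592943 0.41936221 0.06      ] 0.10386209848252884
[0.6029036  0.46647449 0.06      ] 0.20252997322747174
[0.62691428 0.36480541 0.06      ] 0.10446585443349954
[0.42914294 0.31812749 0.06      ] 0.2032051510451566
centre [0.51622256 0.3921924  0.06      ] yaxis deg -166.634541395687
window pred [0.56000376 0.40259467] post pred [0.49676425 0.38756917]
knob [0.55881088 0.40527236 0.118     ] post [0.49733874 0.39327809 0.096     ] [0.49585003 0.3840509  0.06      ]
cap top c [0.55992491 0.40276873 0.08      ] [np.float64(0.0764), np.float64(0.0833), np.float64(0.0761), np.float64(0.083)]
-166.25589725393044
spool [0.67854485 0.48840389 0.        ]
paper [ 5.44032787e-01  2.84049324e-01 -5.55111512e-17]
papertop [0.70913088 0.23698373 0.        ]
glass [0.61783265 0.21873769 0.02      ]
glassL [0.4238353  0.14248509 0.02      ]
(248, 147) along 0.04910108849708467 lat -0.031353701387923545
(266, 213) along 0.050125571656923336 lat 0.031921708127629074
(219, 171) along 0.08140588335740233 lat -0.01682667223913481
(232, 207) along 0.08002674953007065 lat 0.01866288606462958
(283, 152) along 0.01941005500751779 lat -0.019665105095943106
(291, 190) along 0.021179080865750762 lat 0.01591697756994516
```

Emit:
step_arm(
  delta_pos=[
    [0.8,0.8,-1.5],
    [1.6,1.6,-3],
    [2.4,2.4,-4.5],
    [3.2,3.2,-6],
    [4.1,4,-7.5],
    [4.1,4,-9],
    [4.1,4,-10],
    [4.1,4,-10],
  ],
  twist=[3,6,9,12,13.4,13.4,13.4,13.4],
  jaw=5.2,
  force=40,
)

```text
t: 3.28
ee_pos: [0.5605, 0.3988, 0.1586]
tool_rot: [0.621, 0.784, -0.002, -0.001]
wrist_force: [-0.4, 0.3, 0.5]
grip_width: 0.611
```

Emit:
step_arm(
  delta_pos=[
    [0,0,0],
    [0,0,0],
  ],
  twist=[0,0],
)

```text
t: 3.45
ee_pos: [0.5607, 0.3982, 0.1595]
tool_rot: [0.621, 0.784, -0.002, -0.0]
wrist_force: [0.2, 0.7, -0.3]
grip_width: 0.61
```

```bash
python3 - <<'E'
from h import *
o=ctrl.observe();print(o['t'],o['ee_pos'],o['tool_rot'],o['grip_width'])
snap('wrist','w2.png')
for r in ctrl.look_for('cap_knob','wrist')[:2]: print(np.round(r['box']),round(r['p'],2))
print(proj('wrist',[.560,.4028,.12]),proj('wrist',[.4967,.3877,.096]))
E
```

```text
3.45 [0.56071602 0.3981558  0.15947789] [ 6.21319801e-01  7.83555252e-01 -1.64318586e-03 -4.13514596e-04] 0.6100634878653648
[239. 166. 380. 288.] 0.69
[189. 205. 230. 249.] 0.66
[312.91585933 262.80450356] [203.50902227 247.61428756]
```

View pics/w2.png

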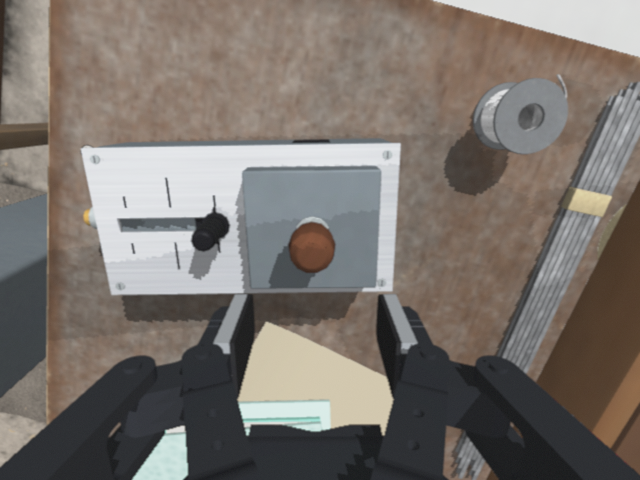

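The knob shows at about (312,247), with the cap's top spanning (243–381, 168–289). The jaws are lined up with the box. I'll check the lateral (image-row) offset before descending.

```bash
python3 - <<'E'
from h import *
for z in (.08,.106,.118):print(z,proj('wrist',[.560,.4028,z]))
Q=np.array([ray('wrist',q,.08) for q in [(243,169),(380,167),(379,289),(249,290)]]);print('cap',Q.mean(0))
print('knob',ray('wrist',(312,247),.108))
c=np.array([ray('wrist',q,.06) for q in [(83,147),(401,143),(394,293),(112,294)]]);C=c.mean(0);v=(c[0]+c[3]-c[1]-c[2])[:2];u=v/np.linalg.norm(v)
print('box',C,np.degrees(np.arctan2(u[1],u[0])),'win',C[:2]-.045*u,'post',C[:2]+.02*u)
print('post top',ray('wrist',(204,239),.096), 'base',ray('wrist',(217,221),.06))
R=np.array(ctrl.camera_model('wrist')['R']);print(R)
E
```

```text
0.08 [313.29818314 238.51537167]
0.106 [313.06536664 253.3062647 ]
0.118 [312.93843981 261.3699598 ]
cap [0.55869497 0.40692385 0.08      ]
knob [0.55840255 0.40709271 0.108     ]
box [0.51548752 0.39600954 0.06      ] -166.34028826624564 win [0.55921472 0.40663651] post [0.49605321 0.39128644]
post top [0.49624831 0.39314441 0.096     ] base [0.49479221 0.3934346  0.06      ]
[[ 9.73640308e-01  2.28087704e-01 -7.41844585e-04]
 [ 2.16668371e-01 -9.23868428e-01  3.15470990e-01]
 [ 7.12696872e-02 -3.07316006e-01 -9.48934931e-01]]
```

Emit:
step_arm(
  delta_pos=[
    [-0.2,0.8,0],
    [-0.2,0.8,-1.2],
    [-0.2,0.8,-2.4],
    [-0.2,0.8,-3.6],
    [-0.2,0.8,-4.8],
    [-0.2,0.8,-5.8],
    [-0.2,0.8,-6.5],
    [-0.2,0.8,-7],
    [-0.2,0.8,-7],
    [-0.2,0.8,-7],
  ],
  twist=[0,0,0,0,0,0,0,0,0,0],
)

```text
t: 4.38
ee_pos: [0.5589, 0.4066, 0.0901]
tool_rot: [0.621, 0.784, -0.001, -0.0]
wrist_force: [-0.7, -0.3, -0.5]
grip_width: 0.61
```

Emit:
step_arm(
  delta_pos=[
    [0,0,0],
    [0,0,0],
    [0,0,0],
    [0,0,0],
    [0,0,0],
    [0,0,0],
  ],
  twist=[0,0,0,0,0,0],
  jaw=1.5,
  force=40,
)

```text
t: 4.88
ee_pos: [0.5591, 0.4069, 0.0916]
tool_rot: [0.621, 0.784, -0.0, -0.0]
wrist_force: [-1.9, -1.2, 5.6]
grip_width: 0.285
```

Emit:
step_arm(
  delta_pos=[
    [0,0,0.3],
    [0,0,0.7],
    [0,0,1.2],
    [0,0,1.8],
    [0,0,2.5],
    [0,0,3.3],
    [0,0,4.1],
    [0,0,5],
    [0,0,6],
    [0,0,7],
    [0,0,7],
    [0,0,7],
  ],
  twist=[0,0,0,0,0,0,0,0,0,0,0,0],
)

```text
t: 5.88
ee_pos: [0.5596, 0.4072, 0.1631]
tool_rot: [0.621, 0.784, 0.001, 0.0]
wrist_force: [0.5, -0.2, -2.3]
grip_width: 0.284
```

```bash
python3 - <<'E'
from h import *
o=ctrl.observe();print(o['t'],o['ee_pos'],o['wrist_force'],o['grip_width'])
a=snap('scene');b=snap('wrist')
cv2.imwrite('pics/l1.png',np.hstack([cv2.resize(a[120:300,120:320],(400,360)),cv2.resize(b,(400,360),interpolation=3)])[:,:,::-1])
E
```

```text
5.8833 [0.55955996 0.40716914 0.16308923] [ 0.46002109 -0.23136212 -2.31204803] 0.28411611999956193
```

View pics/l1.png

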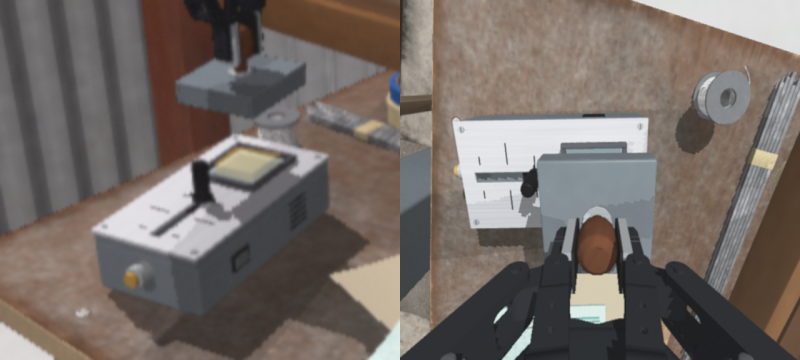

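The cap is held level and clear of the box (left half). The sample still lies in the framed window, and the right half shows the knob between the pads. Next I carry the cap to the bare bench between the box and the stack.

Emit:
step_arm(
  delta_pos=[
    [-0.6,-0.9,0],
    [-1.8,-2.5,0],
    [-3.2,-4.5,0],
    [-4.8,-6.7,0],
    [-6.4,-9,0],
    [-8,-11.2,0],
    [-9.5,-13.3,0],
    [-10.8,-15.2,0],
    [-11.6,-16.4,-1],
    [-12,-16.9,-2],
    [-12,-16.9,-3],
    [-12,-16.9,-4],
  ],
  twist=[0,0,0,0,0,0,0,0,0,0,0,0],
)

```text
t: 6.98
ee_pos: [0.4388, 0.2376, 0.12]
tool_rot: [0.621, 0.784, -0.001, -0.0]
wrist_force: [-0.1, 0.4, -1.0]
grip_width: 0.286
```

Emit:
step_arm(
  delta_pos=[
    [0,0,0],
    [0,0,0],
  ],
  twist=[0,0],
)

```text
t: 7.15
ee_pos: [0.4384, 0.2378, 0.1185]
tool_rot: [0.621, 0.784, -0.002, -0.001]
wrist_force: [-0.1, -0.6, -2.3]
grip_width: 0.286
```

```bash
python3 - <<'E'
from h import *
o=ctrl.observe();print(o['t'],o['ee_pos'],o['wrist_force'],o['grip_width'])
a=snap('scene');b=snap('wrist')
cv2.imwrite('pics/l2.png',np.hstack([cv2.resize(a[160:400,140:407],(400,360)),cv2.resize(b,(400,360),interpolation=3)])[:,:,::-1])
E
```

```text
7.15 [0.43838222 0.2377699  0.11851157] [-0.09717576 -0.6397323  -2.29359634] 0.2858828280480867
```

View pics/l2.png

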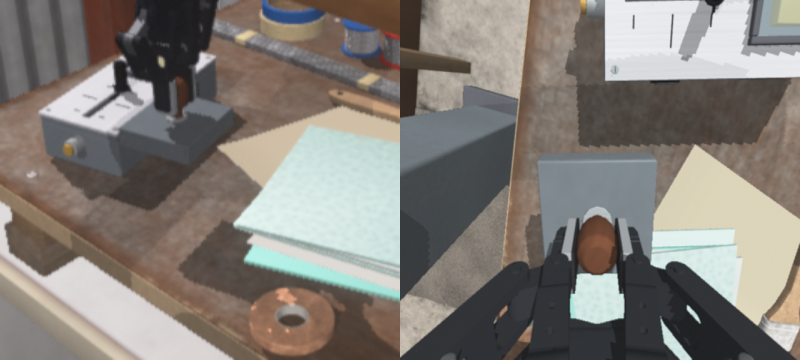

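The cap hangs level over the gap. The box's near edge runs along row ~80 of the right half and the paper corner is at (697,147). Glass sheets show at (655–735, 230–300), so I'll check clearances to them.

```bash
python3 - <<'E'
from h import *
T=np.array([.438,.238]);a=np.radians(13.5);X=np.array([np.cos(a),np.sin(a)]);Y=np.array([-X[1],X[0]])
f=lambda u,v:((u-400)/.625,v/.75)
for n,q,z in [('boxcorner',(606,79),.06),('boxedge2',(800,77),.06),('paper',(697,147),0),('paperL',(655,215),0),('glassTop corner',(735,231),.03),('glass L',(655,232),.03),('glassbelow',(655,258),.032),('bench edge',(512,200),0)]:
    d=ray('wrist',f(*q),z)[:2]-T;print(n,'rel along',round(d@X,3),'perp',round(d@Y,3))
E
```

```text
boxcorner rel along 0.01 perp 0.083
boxedge2 rel along 0.17 perp 0.084
paper rel along 0.118 perp 0.022
paperL rel along 0.075 perp -0.05
glassTop corner rel along 0.158 perp -0.052
glass L rel along 0.068 perp -0.053
glassbelow rel along 0.069 perp -0.08
bench edge rel along -0.102 perp -0.032
```

Emit:
step_arm(
  delta_pos=[
    [-0.6,0.4,-0.5],
    [-1.2,0.8,-1.5],
    [-1.2,0.8,-2.7],
    [-1.2,0.8,-3.9],
    [-1.2,0.8,-5.1],
    [-1.2,0.8,-6.2],
    [-1.2,0.8,-7.1],
    [-1.2,0.8,-7.7],
    [-1.2,0.8,-8],
    [-1.2,0.8,-8.2],
    [-1.2,0.8,-8.2],
    [-1.2,0.8,-8.2],
  ],
  twist=[0,0,0,0,0,0,0,0,0,0,0,0],
)

```text
t: 8.25
ee_pos: [0.4274, 0.2462, 0.0386]
tool_rot: [0.621, 0.784, -0.0, -0.0]
wrist_force: [0.7, -1.4, -0.7]
grip_width: 0.283
```

Emit:
step_arm(
  delta_pos=[
    [0,0,-0.1],
    [0,0,-0.2],
    [0,0,-0.3],
    [0,0,-0.4],
    [0,0,-0.4],
  ],
  twist=[0,0,0,0,0],
)

```text
t: 8.67
ee_pos: [0.4273, 0.2461, 0.0344]
tool_rot: [0.621, 0.784, -0.0, -0.0]
wrist_force: [0.1, 0.4, -0.7]
grip_width: 0.28
```

Emit:
step_arm(
  delta_pos=[
    [0,0,-0.1],
    [0,0,-0.15],
    [0,0,-0.2],
    [0,0,-0.25],
    [0,0,-0.25],
  ],
  twist=[0,0,0,0,0],
)

```text
t: 9.08
ee_pos: [0.4274, 0.2462, 0.0319]
tool_rot: [0.621, 0.784, -0.0, -0.0]
wrist_force: [0.2, 0.3, -1.1]
grip_width: 0.281
```

Emit:
step_arm(
  delta_pos=[
    [0,0,-0.05],
    [0,0,-0.1],
    [0,0,-0.15],
    [0,0,-0.15],
    [0,0,-0.15],
  ],
  twist=[0,0,0,0,0],
)

```text
t: 9.5
ee_pos: [0.4276, 0.2462, 0.0316]
tool_rot: [0.621, 0.784, 0.0, 0.0]
wrist_force: [-2.8, -1.9, 6.1]
grip_width: 0.288
```

Contact at the predicted height. Releasing.

Emit:
step_arm(
  delta_pos=[
    [0,0,0],
    [0,0,0],
    [0,0,0],
    [0,0,0],
    [0,0,0],
  ],
  twist=[0,0,0,0,0],
  jaw=5.2,
)

```text
t: 9.92
ee_pos: [0.4275, 0.2462, 0.0314]
tool_rot: [0.621, 0.784, -0.0, -0.0]
wrist_force: [0.1, 0.4, 0.9]
grip_width: 0.605
```

Emit:
step_arm(
  delta_pos=[
    [0,0,0.8],
    [0,0,2],
    [0,0,3.5],
    [0,0,5.5],
    [0,0,8],
    [0,0,10.5],
    [0,0,13],
    [0,1.5,14],
    [0,3,14],
    [0,5,14],
    [0,7,14],
    [0,7,14],
  ],
  twist=[0,0,0,0,0,0,0,0,0,0,0,0],
)

```text
t: 10.92
ee_pos: [0.4273, 0.3189, 0.1727]
tool_rot: [0.62, 0.784, 0.001, -0.0]
wrist_force: [0.9, -0.5, -0.3]
grip_width: 0.608
```

```bash
python3 - <<'E'
from h import *
o=ctrl.observe();print(o['t'],o['ee_pos'],o['wrist_force'],o['grip_width'])
a=snap('scene');b=snap('wrist')
for th in ['post','sample_mid','cap']:
    for r in ctrl.look_for(th,'wrist')[:2]: print(th,np.round(r['box']),round(r['p'],2))
cv2.imwrite('pics/l3.png',b[:,:,::-1])
cv2.imwrite('pics/l3s.png',cv2.resize(a[150:400,140:400],None,fx=2,fy=2)[:,:,::-1])
E
```

```text
10.9167 [0.42725174 0.31889429 0.17269719] [ 0.86341751 -0.51006324 -0.3220638 ] 0.60819972279762
post [408. 134. 466. 168.] 0.62
sample_mid [497. 112. 575. 186.] 0.87
sample_mid [248. 242. 344. 331.] 0.18
cap [247. 243. 345. 330.] 0.93
cap [291.  64. 635. 225.] 0.15
```

View pics/l3.png

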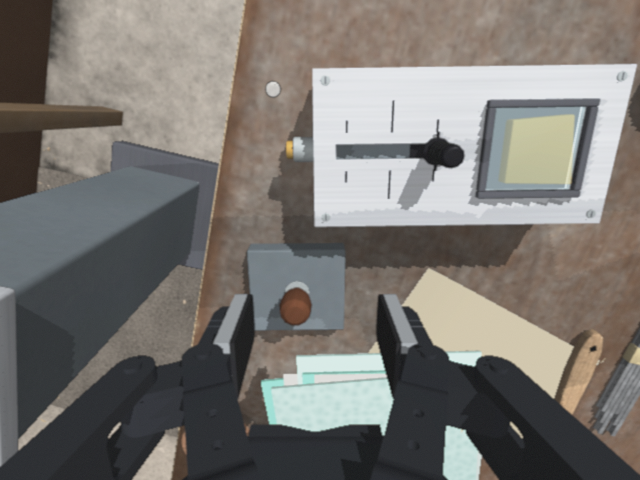

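The cap stands upright on bare bench at (297,287). It is clear of the box, the paper and the glass, and the sample lies in the window at (540,150). The post's top is at (452,155) and its base at about (437,150); the half index lines are at (393,115) and (389,185).

```bash
python3 - <<'E'
from h import *
c=np.array([ray('wrist',q,.06) for q in [(313,68),(635,65),(601,223),(316,227)]]);C=c.mean(0);v=(c[0]+c[3]-c[1]-c[2])[:2];u=v/np.linalg.norm(v)
print('box',C,np.degrees(np.arctan2(u[1],u[0])),'post',C[:2]+.02*u,[round(np.linalg.norm(c[i]-c[i-1]),4) for i in range(4)])
print('post top',ray('wrist',(453,155),.096))
w=np.array([ray('wrist',q,.066) for q in [(488,101),(599,99),(580,199),(476,196)]]);print('win',w.mean(0))
for q in [(393,115),(389,185),(438,125),(434,167),(347,126),(346,177)]:
    X=ray('wrist',q,.06)[:2]-C[:2];print(q,'along',X@u,'lat',X@[-u[1],u[0]])
print(ctrl.observe()['ee_pos'])
E
```

```text
box [0.5149408  0.39304019 0.06      ] -166.19507606679176 post [0.49551852 0.38826785] [np.float64(0.1045), np.float64(0.2021), np.float64(0.1034), np.float64(0.2039)]
post top [0.49384728 0.38931436 0.096     ]
win [0.55708913 0.40362319 0.066     ]
(393, 115) along 0.050060773364903395 lat -0.023554000669795423
(389, 185) along 0.050304344739574916 lat 0.022471224612949845
(438, 125) along 0.020112992008284335 lat -0.01695493651708832
(434, 167) along 0.0202860610110105 lat 0.010466667783712308
(347, 126) along 0.07996106677082224 lat -0.017013431105564757
(346, 177) along 0.08011963469638128 lat 0.016584445270261584
[0.42767055 0.31558119 0.1719645 ]
```

Emit:
step_arm(
  delta_pos=[
    [1.2,1.3,0],
    [2.6,2.8,0],
    [4,4.4,0],
    [5.4,5.8,-0.5],
    [6.4,7,-1.5],
    [6.8,7.4,-2.8],
    [6.8,7.4,-4],
    [6.8,7.4,-4.5],
    [6.8,7.4,-4.5],
    [6.8,7.4,-4.5],
    [6.8,7.4,-4.5],
  ],
  twist=[0,0,0,0,0,0,0,0,0,0,0],
  jaw=3.4,
)

```text
t: 12.08
ee_pos: [0.4956, 0.3892, 0.128]
tool_rot: [0.622, 0.783, 0.001, 0.0]
wrist_force: [-0.8, -1.1, 0.3]
grip_width: 0.395
```

```bash
python3 - <<'E'
from h import *
o=ctrl.observe();print(o['t'],o['ee_pos'],o['tool_rot'],o['grip_width'])
b=snap('wrist','l4.png')
for r in ctrl.look_for('post','wrist')[:2]: print(np.round(r['box']),round(r['p'],2))
print(proj('wrist',[.4952,.390,.096]),proj('wrist',[.4952,.390,.06]))
E
```

```text
12.0833 [0.49561699 0.38924954 0.12802902] [6.21507800e-01 7.83407568e-01 6.89089496e-04 4.02081980e-04] 0.39543595552698857
[311.34731824 275.35490527] [311.7059552  250.67824327]
```

View pics/l4.png

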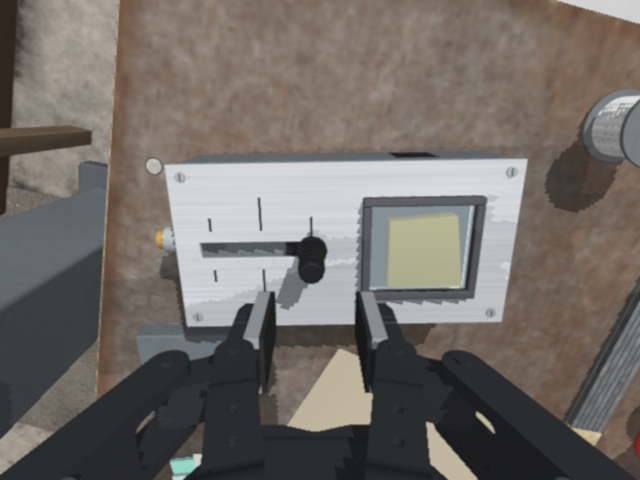

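The post's top is at (312,269), centred between the pads. That is about 2 mm farther toward +y than predicted, so I correct and descend.

Emit:
step_arm(
  delta_pos=[
    [0,0.2,-0.6],
    [0,0.2,-1.6],
    [0,0.2,-2.6],
    [0,0.2,-3.6],
    [0,0.2,-4.6],
    [0,0.2,-5.4],
    [0,0.2,-5.8],
    [0,0.2,-5.8],
    [0,0.2,-5.8],
  ],
  twist=[0,0,0,0,0,0,0,0,0],
)

```text
t: 12.93
ee_pos: [0.4958, 0.3915, 0.0701]
tool_rot: [0.621, 0.783, 0.001, 0.0]
wrist_force: [0.2, 0.9, -0.4]
grip_width: 0.398
```

Emit:
step_arm(
  delta_pos=[
    [0,0,0],
    [0,0,0],
    [0,0,0],
    [0,0,0],
    [0,0,0],
    [0,0,0],
  ],
  twist=[0,0,0,0,0,0],
  jaw=0.5,
  force=50,
)

```text
t: 13.43
ee_pos: [0.4934, 0.3911, 0.0712]
tool_rot: [0.621, 0.784, -0.001, -0.001]
wrist_force: [-11.6, -4.2, 6.1]
grip_width: 0.145
```

Emit:
step_arm(
  delta_pos=[
    [-0.3,-0.1,0],
    [-0.7,-0.2,0],
    [-1.1,-0.3,0],
    [-1.5,-0.4,0],
    [-1.9,-0.5,0],
    [-2.3,-0.6,0],
    [-2.6,-0.6,0],
    [-2.8,-0.7,0],
    [-2.9,-0.7,0],
    [-2.9,-0.7,0],
    [-2.9,-0.7,0],
  ],
  twist=[0,0,0,0,0,0,0,0,0,0,0],
)

```text
t: 14.35
ee_pos: [0.4654, 0.3841, 0.0713]
tool_rot: [0.621, 0.784, -0.0, -0.0]
wrist_force: [6.9, 4.0, -6.2]
grip_width: 0.143
```

```bash
python3 - <<'E'
from h import *
o=ctrl.observe();print(o['t'],o['ee_pos'],o['tool_rot'],o['grip_width'],o['wrist_force'])
b=snap('wrist','l5.png')
a=snap('scene');s=snap('side')
cv2.imwrite('pics/l5b.png',np.hstack([cv2.resize(a[160:300,140:340],(500,350),interpolation=2),cv2.resize(s[240:360,170:270+100],(300,180),interpolation=2)[:,:] if 0 else np.zeros((350,1,3),np.uint8)])[:,:,::-1])
E
```

```text
14.35 [0.4653778  0.38410743 0.07131021] [ 6.21314984e-01  7.83560887e-01 -1.16415288e-04 -1.18536918e-04] 0.14309091134781807 [ 6.94306405  3.98623452 -6.24920462]
```

View pics/l5.png

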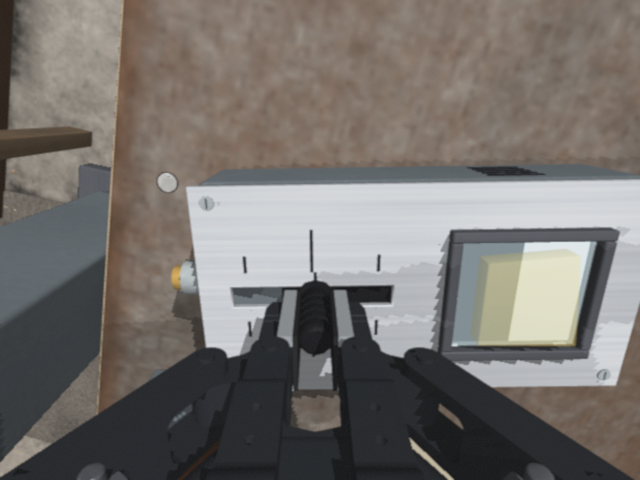

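The half line is at (311,250), with the post's own mark near (315,276), roughly 1–2 mm short of half. The light/dark edge in the window is near (521,243). Spring force is about 7.6 N. I'll zoom in to trim it.

```bash
python3 - <<'E'
from h import *
b=snap('wrist')
cv2.imwrite('pics/l6.png',np.vstack([cv2.resize(b[225:295,230:400],None,fx=4.6,fy=4.2,interpolation=2),cv2.resize(b[225:365,430:640],None,fx=782/210,fy=2,interpolation=2)])[:,:,::-1])
o=ctrl.observe();print(o['ee_pos'],o['wrist_force'])
p=[ray('wrist',q,.06) for q in [(311,250),(379,262),(245,264)]]
print(p, ray('wrist',(315.5,277),.06))
u=np.array([np.cos(np.radians(-166.3)),np.sin(np.radians(-166.3))])
h=p[0][:2]@u
print('tcp-half',o['ee_pos'][:2]@u-h,'mark-half',ray('wrist',(315.5,277),.06)[:2]@u-h,'half-shut',h-p[1][:2]@u,'open-half',p[2][:2]@u-h)
print('blade edge, from half line (expect -.065):',[ray('wrist',q,.058)[:2]@u-h for q in [(522,245),(514,345)]])
E
```

```text
[0.46545207 0.38414268 0.07132099] [ 6.26927625  1.85135168 -6.24973443]
[array([0.45982619, 0.40580093, 0.06      ]), array([0.4907175 , 0.40713537, 0.06      ]), array([0.43254628, 0.39255874, 0.06      ])] [0.46474308 0.3935362  0.06      ]
tcp-half -0.0003363134804809098 mark-half -0.0018722436140723442 half-shut 0.030328470488056536 open-half 0.02964003720991404
blade edge, from half line (expect -.065): [np.float64(-0.09412530031700195), np.float64(-0.09886829326511193)]
```

View pics/l6.png

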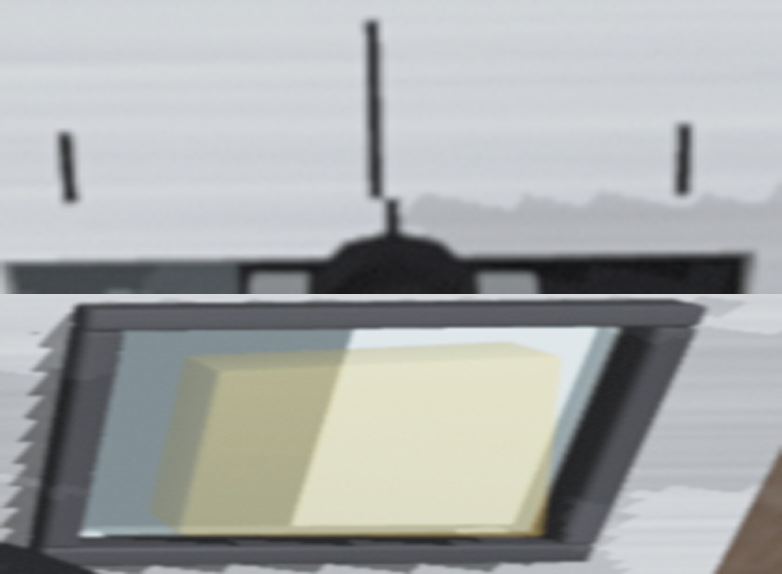

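Zoom: the post's mark sits about 16 px × (1/4.6) ≈ 3.5 px, or 1.5 mm, short of the long line, and the blade edge also reads about 1.5 mm short. I'll trim, allowing about 1 mm of arm give under the spring.

Emit:
step_arm(
  delta_pos=[
    [-0.15,0,0],
    [-0.25,-0.05,0],
    [-0.25,-0.05,0],
    [-0.25,-0.05,0],
    [-0.25,-0.05,0],
    [-0.25,-0.05,0],
  ],
  twist=[0,0,0,0,0,0],
)

```text
t: 15.05
ee_pos: [0.4639, 0.3837, 0.0713]
tool_rot: [0.622, 0.783, 0.001, 0.001]
wrist_force: [6.3, 3.0, -5.9]
grip_width: 0.147
```

```bash
python3 - <<'E'
from h import *
o=ctrl.observe();print(o['t'],o['ee_pos'],o['wrist_force'],o['grip_width'])
b=snap('wrist');a=snap('scene')
cv2.imwrite('pics/l7.png',np.vstack([cv2.resize(b[225:295,230:400],(782,294),interpolation=2),np.hstack([cv2.resize(b[225:365,430:640],(391,280),interpolation=2),cv2.resize(a[160:350,140:400],(391,280),interpolation=2)])])[:,:,::-1])
E
```

```text
15.05 [0.46393425 0.38374103 0.07128865] [ 6.26379706  3.01149436 -5.87239245] 0.1466161676464853
```

View pics/l7.png

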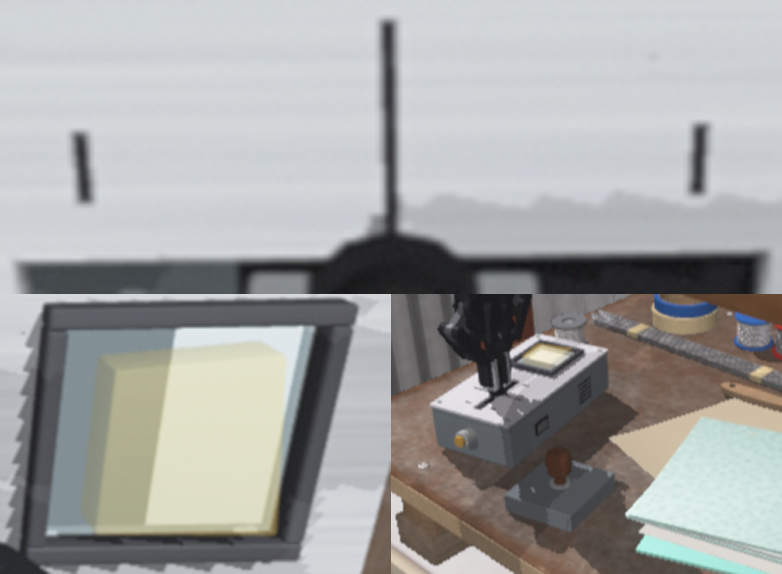

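The post's mark now lines up with the long half line. The window is split, the cap is upright on the bench, and the grip is steady at about 7 N. Handing in.

```bash
python3 -c "
from station import ctrl
print(ctrl.finish_job())"
```

```text
the job is handed in; nothing more can be done
None
```

The job is handed in, at about 15 s of the 48 s allowed. No verdict was reported.

- **Cap:** I lifted it straight up by the knob and set it down upright on bare bench between the box and the glass stack. It touched down gently, at about 6 N. The last picture shows it standing flat and clear of the box, paper and glass.
- **Sample:** it still lies on the window inside the upstand.
- **Shutter:** the gripper is holding the post at half travel. My first pull stopped about 1.5 mm short, by both the index mark and the blade edge, so I trimmed it. The post's mark then lined up with the long half line, and the window showed half light, half dark.
- **Force:** the sideways push on the wrist was about 7 N, which is what the spring should give at half. There is also a steady vertical force of about 6 N on the wrist while gripping, well under the limits.
- **Disagreements:** camera estimates of the box differed by about 4 mm in y between views, and the post turned out about 2 mm off in x. Gripping it gave a brief push of about 12 N against the shut stop.
- **Not checked:** I took no separate last look at the foil roll and the two slabs. The arm never worked near them.

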